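# Dock a circuit-board carrier past the sprung pawl

### The arm

A 6-joint arm with a two-finger parallel gripper is mounted at the origin on the work surface. World frame = base frame: x ahead of the robot, y to its left, z up, the work surface at z = 0. Lengths are in m, angles in rad, forces in N, time in s.
With the tool pointing down it reaches from about 0.35 to 0.775 m from the base axis. Payload 5.5 kg.
Tool frame: the origin (TCP) lies between the finger pads; the fingertips stand 8 mm ahead of it and the grasp point (between the pads) lies 11 mm behind it; z points along the fingers, x is the direction in which the jaws open and shut, and the axes are right-handed (so a half turn about z gives the same grasp; the last joint's range is limited). The gripper opens to 85 mm and grips with 20 to 120 N. Pads are 22 mm wide; open, the fingers measure 114 mm over their backs; the gripper's body (76 mm by 85 mm) begins 54 mm behind the grasp point. The pads swing forward as they close: fully open they stand 13 mm farther back than shut.
Start: joints at [1.168, 0.313, 0.046, 1.304, 0, 1.431], TCP at [0.149, 0.555, 0.239] pointing down, gripper open.
Joint ranges: [-2.76, 2.76], [-0.86, 1.69], [-1.03, 1.26], [-2.2, 2.34], [-1.47, 1.5], [-3.14, 3.14]. Speed limits (rad/s): [2.57, 2.57, 3.14, 3.14, 3.14, 3.14].

### API

Orientations are given as a unit quaternion [w, x, y, z].
In Python, from cell import ctrl gives the robot as it stands. The module is installed in compiled form; this text tells all that it offers.
- The arm moves only by the tool apply_moves, never from a script. Its argument "deltas" is one flat list of numbers, 7 for each row, row after row: the shift along the world's x, y, z as a fraction of full scale, then the turn, a rotation vector about the world's x, y, z as a fraction of full scale, then the opening, from 0 (shut) to 1 (fully open). A call has exactly 8 rows; each row is the pose to reach, as a shift and turn from the pose measured when the call began, turning the shorter way round; what a row does not reach only later rows make up. Full scale, the value 1, is 0.5 m for a shift and pi rad for a turn. A row lasts 1/12 s, in which the tool goes at most 41.7 mm and 7.16 degrees, less where a joint would pass 70% of its speed; a pose out of reach is approached as far as the arm can. A call with a number of a shift or a turn outside -1 to 1 is refused whole. A call with a gripper value outside its range is refused whole. The fingers move at their own pace and stop on an object; "newtons" is the grip in N (left out, the last holds). Time passes only in rows, so rows that repeat a pose let the fingers close, or fill a call up. It gives the time, the measured TCP pose, the force and the opening at its end, in the units of the state.
- ctrl.sense(): the state, without advancing time (a new reading comes with each control period).
- ctrl.get_image(name): name is "scene" or "top" or "wrist"; returns a dict with "image" (384x512x3 uint8, red, green, blue), "intrinsics" (3x3 intrinsics, pixels), "position" and "attitude" of the camera in the world. Camera axes: x right, y down, z forward; pixel columns grow to the right and rows downward; lengths in m; the calibration is good to about 2 mm. A picture is of the moment at which its call begins. There is no depth.
- ctrl.hand_in(): hands the job in, once; it reports no verdict.
The state is a dict: "time_s": time; "joint_pos": joint angles; "joint_velocities": joint speeds; "joint_torque": joint torques, N m; "tool_pos": TCP position; "eef_rot": TCP orientation; "force": force on the tool from outside, world axes, zero at the start; "torque": the same for the moment, N m; "finger_gap": finger opening in m.
Only numpy, scipy, OpenCV 4.12 (cv2) and the standard library are available. Lean on these libraries where they do the work, as an engineer would, in place of code of your own. Each camera call takes 0.05 s, during which the arm holds its last target. There are 200 camera calls.

### The job

Set the loose circuit-board carrier down flat on the open end of the docking track, in line with the rails, then slide it along gently until the orange sprung pawl has clicked in behind it and stops it from coming back. Do not lower it in beyond the pawl from above and do not ram it against the end; let go of it so that it stays held between pawl and buffer, and leave the other things on the bench where they are.

Things in the scene. Friction and masses are not known exactly. Their poses are not given: they have to be found in the camera images.
- carrier_grip (a point): Centre of the turquoise grip tab standing in the middle of the loose board carrier. The tab is 30 mm long (x), 14 mm wide (y), 46 mm tall; this point is 23 mm below its top and 37 mm above the carrier's underside. x runs along the carrier's length, z up.
- carrier_base (a point): Middle of the underside of the same loose carrier: a black plate with a green circuit board on it, 70 mm long (x), 60 mm wide (y), 14 mm thick, about 0.3 kg; parts up to 4 mm tall stand on the board. It is the same either way round: either end may go first.
- track: Docking track, fixed to the bench. Origin at bench level under the middle of its open apron; x points in the direction of insertion, z up. Aluminium base plate 6 mm thick, x=-45 to 235 mm, y=-62 to 50 mm; the carrier slides on its top. Open apron: x=-45 to 40 mm. No part of it is higher than 22 mm above the bench.
- rails_start (a point): Point on the track's plate, on its centre line at x=62 mm of the track, where the straight rails begin (6 mm tall, 63 mm apart, so 1.5 mm play each side of the carrier; they run to x=228 mm). Before it, from x=40 mm, two flared guides narrow from 80 to 63 mm.
- pawl_zone (a point): Fixed mark at x=110 mm of the track: middle of the range for the orange pawl's blocking end, really at x=95 to 125 mm, set anew each time and not measured. The pawl sits on a firmly clamped grey gate on the -y side, pivot 40 mm before its end; it yields about 3 N sideways and clicks in when the carrier's rear edge has passed. Passing takes about 6 N of push, more if held askew.
- buffer_zone (a point): Fixed mark at x=177 mm: middle of the range for the face of the black sprung buffer on the same gate, always 67 mm past the pawl's blocking end. Spring: 3 N at first, 1.2 N more per mm, 9 mm of travel, then solid. The click comes at 3 mm (push about 9 to 13 N with friction); let go sooner, the carrier is not held. Over 20 N on it is ramming.
- spool: Bystander: a solder-wire spool standing on its flange, 54 mm across, 36 mm tall; origin at the centre of its underside. Leave it alone.
- cutters: Bystander: side cutters with turquoise handles lying flat, 125 mm long along x (from x=-91 to 34 mm), 40 mm wide, 12 mm tall; origin near the joint, at bench level. Leave them alone.
- tweezers: Bystander: tweezers lying flat, 110 mm long along x, 10 mm wide, 8 mm tall; origin at the middle of the underside. Leave them alone.
Things that resemble listed ones, but are neither listed nor needed, are in the scene too. What is meant by the part that bears carrier_grip is not blue or white, and is the larger of those in its own colour.

How it is judged:
By the outcome, as a careful person would: the job done as asked, in the order asked, and still so for the second after the job is handed in, with the robot touching nothing.
It also fails if it takes over 64 s, if anything falls off the work surface, if the arm or the gripper's body presses on something with over 40 N, if the wrist force passes 120 N, or if a joint passes its speed limit or range.

## Working session

There is one attempt and no reset: what is moved stays moved. The work goes in short steps, Python scripts to look and compute and a tool call to move; the robot and the scene stay as the last step left them, time stands still between calls to the robot, and variables do not carry over. Pictures are saved under pics/ and viewed, about 8 in all and at most 12, crops included, and the job is handed in when it is done.

Besides the shell and the picture viewer there is one more tool, called in YAML: its name, and indented under it one key for each argument. apply_moves: Moves the arm, as the interface text tells. Its arguments: {"type":"object","properties":{"deltas":{"type":"array"},"newtons":{"type":"number"}},"required":["deltas"]}

```bash
mkdir -p pics; cat > h.py <<'E'
import numpy as np, cv2
from scipy.spatial.transform import Rotation as R
from cell import ctrl
def rot(a):
    a=np.array(a,float)
    return a if a.shape==(3,3) else R.from_quat([a[1],a[2],a[3],a[0]]).as_matrix()
def get(n,save=None):
    d=ctrl.get_image(n)
    if save: cv2.imwrite('pics/'+save,d['image'][...,::-1])
    return d
def plane(d,uv,z):
    uv=np.atleast_2d(np.array(uv,float)); K=np.array(d['intrinsics']); p=np.array(d['position'])
    r=np.c_[uv,np.ones(len(uv))]@np.linalg.inv(K).T@rot(d['attitude']).T
    return p+r*((z-p[2])/r[:,2])[:,None]
def proj(d,P):
    P=np.atleast_2d(np.array(P,float)); c=(P-np.array(d['position']))@rot(d['attitude'])
    q=c@np.array(d['intrinsics']).T; return q[:,:2]/q[:,2:]
E
python3 - <<'E'
from h import *
a=get('top','top1.png');b=get('scene','scene1.png')
print(a['position'],a['attitude'],a['intrinsics'],b['position'],ctrl.sense())
import pickle;pickle.dump((a,b),open('im1.pkl','wb'))
E
```

```text
[ 0.45860643 -0.12299606  0.83629101] [-0.04535416  0.71298323 -0.6979527   0.0495978 ] [[408.43728272   0.         255.71106685]
 [  0.         408.43728272 192.26375146]
 [  0.           0.           1.        ]] [ 1.02897101 -0.40147216  0.5546684 ] {'time_s': 0.1, 'joint_pos': array([ 1.16839744e+00,  3.13923978e-01,  4.50808680e-02,  1.30360874e+00,
       -5.80796691e-06,  1.43117769e+00]), 'joint_velocities': array([-0.00131512, -0.0037432 ,  0.00139151, -0.00086993, -0.00118183,
        0.00144636]), 'joint_torque': array([ 2.94449666e-03, -4.81719196e+01,  2.99247015e+01,  1.26293715e-02,
       -1.05346355e-04, -5.95094853e-07]), 'tool_pos': array([0.14920831, 0.55483564, 0.238494  ]), 'eef_rot': array([ 4.09789776e-04,  7.93651526e-01,  6.08372065e-01, -7.19215110e-04]), 'force': array([-0.08183625, -0.3729447 ,  0.23803241]), 'torque': array([-0.02136597,  0.03686426, -0.02331796]), 'finger_gap': 0.08528888249603159}
```

View pics/top1.png

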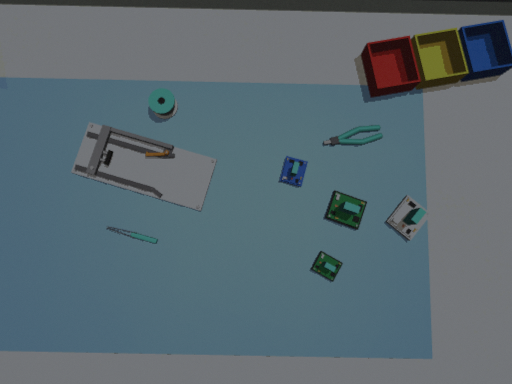

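View pics/scene1.png

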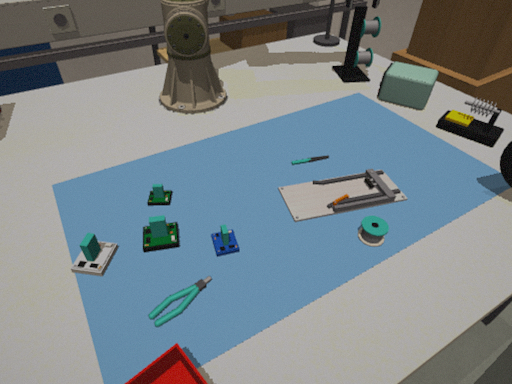

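The top view shows the track at about (145,165), with its open end right/below at (200,185) and the gate at the left. The larger green carrier is at (346,209), and the smaller green, blue and white ones are decoys.

```bash
python3 - <<'E'
from h import *
import pickle
a,b=pickle.load(open('im1.pkl','rb'))
im=a['image']; hsv=cv2.cvtColor(im,cv2.COLOR_RGB2HSV)
for p in [(250,250),(346,209),(335,200),(190,180),(130,160),(352,208)]: print(p,im[p[1],p[0]],hsv[p[1],p[0]])
blue=cv2.inRange(hsv,(95,60,60),(112,255,255))
nb=255-blue
n,l,s,c=cv2.connectedComponentsWithStats(nb)
for i in range(n):
  if 60<s[i,4]<9000:
    cs,_=cv2.findContours((l==i).astype('uint8'),0,1); r=cv2.minAreaRect(max(cs,key=cv2.contourArea)); bx=cv2.boxPoints(r)
    print(s[i],r); print(plane(a,bx,0.006)[:,:2].round(4).tolist())
c1=cv2.resize(im[100:230,60:230],None,fx=4.6,fy=4.6,interpolation=2)[:, :, ::-1]
cv2.imwrite('pics/crop1.png',c1)
E
```

```text
(250, 250) [ 86 112 122] [ 98  75 122]
(346, 209) [41 82 79] [ 88 128  82]
(335, 200) [30 77 43] [ 68 156  77]
(190, 180) [115 118 122] [107  15 122]
(130, 160) [116 118 122] [110  13 122]
(352, 208) [ 59 117 113] [ 88 126 117]
[465  22  47  43 857] ((488.3151550292969, 45.134681701660156), (45.49946212768555, 37.898372650146484), 74.47589111328125)
[[0.9411, -0.5728], [0.9668, -0.6541], [0.8661, -0.6744], [0.8412, -0.5942]]
[148  88  30  31 700] ((162.39999389648438, 103.30000305175781), (31.304948806762695, 26.385601043701172), 63.43495178222656)
[[0.7728, 0.1146], [0.8001, 0.066], [0.7392, 0.0336], [0.7124, 0.0818]]
[  71  122  146   89 7431] ((143.81410217285156, 165.07986450195312), (136.7857208251953, 55.59510803222656), 16.557069778442383)
[[0.6042, 0.2555], [0.7182, 0.2316], [0.641, -0.0457], [0.5296, -0.0171]]
[323 125  60  21 602] ((352.2008056640625, 135.7090301513672), (18.288219451904297, 59.48198318481445), 84.80557250976562)
[[0.7072, -0.2625], [0.7217, -0.3873], [0.6825, -0.39], [0.6681, -0.266]]
[290 159  13  21 117] ((296.0, 169.0), (12.0, 20.0), 0.0)
[[0.6, -0.1969], [0.6421, -0.1965], [0.6427, -0.2214], [0.6006, -0.2217]]
[ 325  191   42   39 1053] ((345.2489013671875, 209.80316162109375), (35.584388732910156, 29.866668701171875), 19.653823852539062)
[[0.5213, -0.2659], [0.5796, -0.2866], [0.5563, -0.3553], [0.4984, -0.3339]]
[130 232  28  12 143] ((143.44268798828125, 237.20628356933594), (27.085561752319336, 5.192291259765625), 15.52410888671875)
[[0.4762, 0.1255], [0.4863, 0.1233], [0.4728, 0.0699], [0.4628, 0.0722]]
[311 251  31  30 538] ((326.13677978515625, 265.8537902832031), (25.544816970825195, 21.3682861328125), 29.05460548400879)
[[0.4183, -0.2383], [0.4557, -0.2591], [0.432, -0.304], [0.3948, -0.283]]
```

View pics/crop1.png

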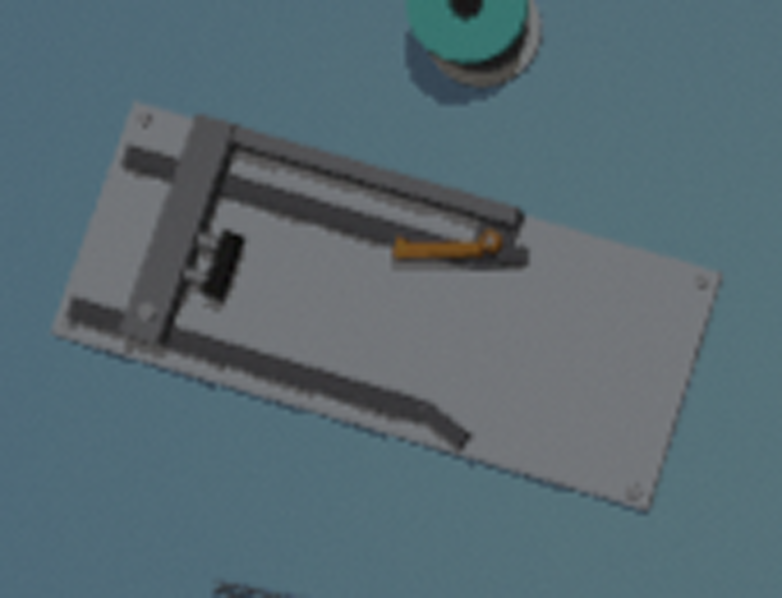

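The crop shows the plate corners near crop pixels (137,102), (720,272), (650,512) and (53,333). The orange pawl runs from its pivot at (490,240) to its end at (395,248), and the buffer face is at about (240,265). Insertion heads left, at roughly 74° world yaw. I'll move over the track for a closer wrist view.

apply_moves:
  deltas: [0.08,-0.076,0,0,0,-0.0395,1,0.16,-0.15,0,0,0,-0.079,1,0.24,-0.226,0,0,0,-0.118,1,0.32,-0.3,0,0,0,-0.157,1,0.4,-0.376,0,0,0,-0.196,1,0.48,-0.45,0,0,0,-0.235,1,0.5,-0.5,0,0,0,-0.27,1,0.5,-0.5,0,0,0,-0.3,1]

```text
time_s: 0.77
tool_pos: [0.3865, 0.3189, 0.2382]
eef_rot: [0.0, 0.984, 0.179, -0.001]
force: [1.1, 0.8, -0.8]
finger_gap: 0.0854
```

apply_moves:
  deltas: [0.07,-0.065,0.01,0,0,-0.03,1,0.14,-0.13,0.02,0,0,-0.06,1,0.21,-0.195,0.03,0,0,-0.09,1,0.28,-0.26,0.04,0,0,-0.12,1,0.35,-0.33,0.06,0,0,-0.15,1,0.42,-0.4,0.06,0,0,-0.18,1,0.487,-0.458,0.06,0,0,-0.2,1,0.487,-0.458,0.06,0,0,-0.2,1]

```text
time_s: 1.43
tool_pos: [0.6279, 0.0911, 0.2679]
eef_rot: [-0.0, 0.991, -0.135, -0.001]
force: [1.2, 0.9, 0.3]
finger_gap: 0.0853
```

```bash
python3 - <<'E'
from h import *
import pickle
w=get('wrist','w1.png');pickle.dump(w,open('w1.pkl','wb'))
print(w['position'],rot(w['attitude']).round(3).tolist(),w['intrinsics'][0],ctrl.sense()['tool_pos'],ctrl.sense()['joint_pos'])
E
```

```text
[0.6467307  0.15908396 0.40192107] [[0.964, -0.256, -0.077], [-0.267, -0.925, -0.27], [-0.003, 0.28, -0.96]] [297.47544669   0.         252.66863607] [0.633312   0.08533062 0.26606645] [ 0.0096085   0.43963452  0.29590285  1.42664134 -0.0025955   1.85475488]
```

View pics/w1.png

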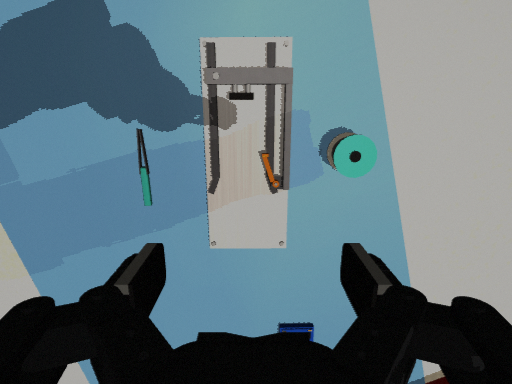

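```bash
cat > tr.py <<'E'
from h import *
import pickle
C=np.array([[-45,-62],[-45,50],[235,50],[235,-62]])/1e3
def rigid(A,B):
    a,b=A.mean(0),B.mean(0);H=(A-a).T@(B-b)
    t=np.arctan2(H[0,1]-H[1,0],H[0,0]+H[1,1]);Rm=np.array([[np.cos(t),-np.sin(t)],[np.sin(t),np.cos(t)]])
    return t,Rm,b-Rm@a
def edges(d,t,Rm,o):
    # sub-pixel edge lines: sample saturation along normals to the plate edges
    g=cv2.cvtColor(d['image'],cv2.COLOR_RGB2HSV)[...,1].astype(np.float32)
    lines=[]
    for i in range(4):
        p,q=C[i],C[(i+1)%4];e=(q-p)/np.linalg.norm(q-p);n=np.array([-e[1],e[0]]); 
        if n@((p+q)/2-[.095,-.006])<0:n=-n
        s=np.linspace(-.012,.012,97);pts=[]
        for f in np.linspace(.1,.9,60):
            P=p+f*(q-p)+s[:,None]*n
            uv=proj(d,np.c_[P@Rm.T+o,np.full(97,.006)]).astype(np.float32)
            v=cv2.remap(g,uv[:,:1],uv[:,1:],1)[:,0]
            v=cv2.GaussianBlur(v[:,None],(1,9),0)[:,0];dv=np.diff(v);k=dv.argmax()
            if v.max()-v.min()>25: pts.append(P[k])
        pts=np.array(pts,np.float32);
        off=(pts-p)@n
        pts=pts[abs(off-np.median(off))<.003]
        vx,vy,x,y=cv2.fitLine(pts,cv2.DIST_HUBER,0,.001,.001).ravel();lines.append(np.cross([x,y,1],[x+vx,y+vy,1]))
    out=[]
    for i in range(4):
        c=np.cross(lines[i-1],lines[i]);out.append(c[:2]/c[2])
    return np.array(out)@Rm.T+o
E
python3 - <<'E'
from tr import *
a,b=pickle.load(open('im1.pkl','rb'));w=pickle.load(open('w1.pkl','rb'))
init={'top':(a,(np.array([[720,272],[650,512],[53,333],[137,102]])+.5)/4.6-.5+[60,100]),'wrist':(w,[[286,248],[209,248],[200,37],[293,37]])}
for k,(d,uv) in init.items():
    B=plane(d,uv,.006)[:,:2]
    for _ in range(4):
        t,Rm,o=rigid(C,B); res=np.linalg.norm(C@Rm.T+o-B,axis=1)*1e3
        if _==0:print(k,'init',np.degrees(t),o,res)
        B=edges(d,t,Rm,o)
    print(k,np.degrees(t),o,res.round(1))
    hsv=cv2.cvtColor(d['image'],cv2.COLOR_RGB2HSV);m=cv2.inRange(hsv,(5,130,60),(20,255,255))
    n,l,s,c=cv2.connectedComponentsWithStats(m);i=1+s[1:,4].argmax()
    v,u=np.nonzero(l==i)
    for z in(.010,.016,.022):
        P=(plane(d,np.c_[u,v],z)[:,:2]-o)@Rm*1e3
        print(z,'pawl x',P[:,0].min().round(1),P[:,0].max().round(1),'y',P[:,1].min().round(1),P[:,1].max().round(1), s[i,4])
# carrier, top view
hsv=cv2.cvtColor(a['image'],cv2.COLOR_RGB2HSV)
m=cv2.inRange(hsv,(82,90,85),(92,255,255))
n,l,s,c=cv2.connectedComponentsWithStats(m)
for i in range(1,n):
    if s[i,4]>25: print(s[i],plane(a,c[i],.06))
E
```

```text
top init 74.74977903849042 [0.59079358 0.01466902] [1.78356111 0.7105294  0.73903954 0.67176962]
top 74.35665759140424 [0.59098469 0.01548709] [0.4 0.6 1.7 2.1]
0.01 pawl x 54.4 98.5 y -49.0 -27.0 70
0.016 pawl x 52.8 96.5 y -48.0 -26.1 70
0.022 pawl x 51.2 94.6 y -47.0 -25.3 70
wrist init 74.47808856607975 [0.59145568 0.01434348] [0.66072455 0.54290221 0.44954749 0.45080729]
wrist 74.43913265824551 [0.59135677 0.01428329] [0.1 0.1 1.1 1.2]
0.01 pawl x 49.2 95.6 y -49.4 -25.9 200
0.016 pawl x 50.8 96.5 y -48.8 -25.7 200
0.022 pawl x 52.4 97.4 y -48.3 -25.5 200
[148  88  27  25 482] [[0.74292429 0.06425723 0.06      ]]
[338 125  45  18 369] [[ 0.68218149 -0.32756794  0.06      ]]
[292 162   7  11  54] [[ 0.6140441  -0.20136021  0.06      ]]
[344 202  16  12 109] [[ 0.5391031  -0.31027776  0.06      ]]
[412 208  14  16 107] [[ 0.52604249 -0.4378067   0.06      ]]
[130 233  28  10 123] [[0.47324597 0.08277752 0.06      ]]
[325 262  11  10  56] [[ 0.42611457 -0.26837793  0.06      ]]
```

Track pose: yaw 74.4°, origin (0.591, 0.0145); pawl end at about x=96.5 mm (both views agree to within about 1 mm). Next I'll go over the carrier.

apply_moves:
  deltas: [-0.02,-0.08,0,0,0,0,1,-0.04,-0.16,0,0,0,0,1,-0.06,-0.24,0,0,0,0,1,-0.08,-0.32,0,0,0,0,1,-0.1,-0.4,0,0,0,0,1,-0.12,-0.48,0,0,0,0,1,-0.14,-0.56,0,0,0,0,1,-0.16,-0.62,0,0,0,0,1]

```text
time_s: 2.15
tool_pos: [0.5523, -0.227, 0.2655]
eef_rot: [0.001, 0.991, -0.137, 0.0]
force: [0.6, -0.4, -0.3]
finger_gap: 0.0855
```

apply_moves:
  deltas: [-0.018,-0.08,-0.03,0,0,0,1,-0.036,-0.16,-0.06,0,0,0,1,-0.054,-0.24,-0.09,0,0,0,1,-0.066,-0.3,-0.11,0,0,0,1,-0.066,-0.3,-0.11,0,0,0,1,-0.066,-0.3,-0.11,0,0,0,1,-0.066,-0.3,-0.11,0,0,0,1,-0.066,-0.3,-0.11,0,0,0,1]

```text
time_s: 2.82
tool_pos: [0.5197, -0.3759, 0.2109]
eef_rot: [0.001, 0.991, -0.137, 0.0]
force: [-0.2, 0.1, -0.1]
finger_gap: 0.0855
```

```bash
python3 - <<'E'
from h import *
import pickle
w=get('wrist','w2.png');pickle.dump(w,open('w2.pkl','wb'))
print(w['position'],ctrl.sense()['tool_pos'])
E
```

```text
[ 0.53842688 -0.30748385  0.34474378] [ 0.51991934 -0.37569797  0.21120576]
```

View pics/w2.png

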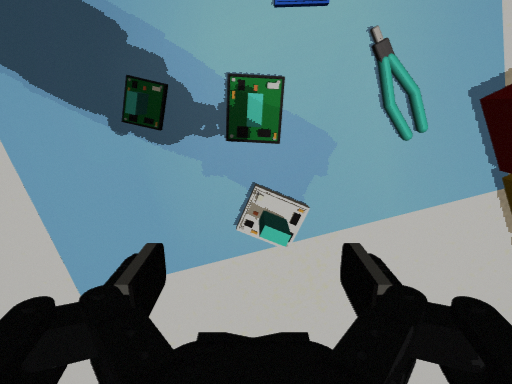

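Larger green carrier: corners at about (229,73), (284,77), (281,143), (226,139), with the turquoise tab at (255,108). The white one (272,215) stands 0.1 m off and clear of the grasp path.

```bash
python3 - <<'E'
from h import *
import pickle
w=pickle.load(open('w2.pkl','rb'))
im=w['image'];hsv=cv2.cvtColor(im,cv2.COLOR_RGB2HSV)
mat=cv2.inRange(hsv,(94,80,45),(115,255,255))
ob=255-mat; ob=cv2.morphologyEx(ob,cv2.MORPH_OPEN,np.ones((3,3)))
roi=np.zeros_like(ob);roi[60:160,210:300]=ob[60:160,210:300]
cs,_=cv2.findContours(roi,0,1);c=max(cs,key=cv2.contourArea)
for z in(.007,.014):
    P=plane(w,c[:,0],z)[:,:2].astype(np.float32); (cx,sz,an)=cv2.minAreaRect(P*1000); print(z,cx,sz,an)
m=cv2.inRange(hsv,(80,90,110),(93,255,255));r2=np.zeros_like(m);r2[60:160,210:300]=m[60:160,210:300]
n,l,s,cc=cv2.connectedComponentsWithStats(r2);i=1+s[1:,4].argmax();print(s[i],cc[i])
v,u=np.nonzero(l==i);P=plane(w,np.c_[u,v],.06)[:,:2].astype(np.float32);print(cv2.minAreaRect(P*1000))
E
```

```text
0.007 (539.1522216796875, -311.31744384765625) (70.96685791015625, 60.656063079833984) 71.20207977294922
0.014 (539.13720703125, -311.238037109375) (69.49591827392578, 59.39898681640625) 71.20221710205078
[247  93  16  32 425] [254.63294118 106.96941176]
((539.3336181640625, -310.1725769042969), (27.29593849182129, 13.729960441589355), 71.32823944091797)
```

apply_moves:
  deltas: [0.02,0.065,-0.04,0,0,-0.008,1,0.0386,0.13,-0.09,0,0,-0.0168,1,0.0386,0.13,-0.14,0,0,-0.0168,1,0.0386,0.13,-0.19,0,0,-0.0168,1,0.0386,0.13,-0.242,0,0,-0.0168,1,0.0386,0.13,-0.242,0,0,-0.0168,1,0.0386,0.13,-0.242,0,0,-0.0168,1,0.0386,0.13,-0.242,0,0,-0.0168,1]

```text
time_s: 3.53
tool_pos: [0.5403, -0.3105, 0.0921]
eef_rot: [0.002, 0.987, -0.162, 0.001]
force: [-0.6, -0.7, 0.7]
finger_gap: 0.0853
```

apply_moves:
  deltas: [-0.002,-0.001,-0.04,0,0,-0.001,1,-0.002,-0.001,-0.08,0,0,-0.001,1,-0.002,-0.001,-0.122,0,0,-0.001,1,-0.002,-0.001,-0.122,0,0,-0.001,1,-0.002,-0.001,-0.122,0,0,-0.001,0,-0.002,-0.001,-0.122,0,0,-0.001,0,-0.002,-0.001,-0.122,0,0,-0.001,0,-0.002,-0.001,-0.122,0,0,-0.001,0]
  newtons: 50

```text
time_s: 4.2
tool_pos: [0.5404, -0.3119, 0.033]
eef_rot: [0.003, 0.987, -0.163, 0.003]
force: [0.7, 0.6, -0.1]
finger_gap: 0.0385
```

apply_moves:
  deltas: [0,0,0,0,0,0,0,0,0,0,0,0,0,0,0,0,0,0,0,0,0,0,0,0,0,0,0,0,0,0,0,0,0,0,0,0,0,0,0,0,0,0,0,0,0,0,0,0,0,0,0,0,0,0,0,0]

```text
time_s: 4.87
tool_pos: [0.5411, -0.3125, 0.0344]
eef_rot: [0.003, 0.987, -0.163, 0.004]
force: [-0.9, 0.0, 7.8]
finger_gap: 0.0135
```

apply_moves:
  deltas: [0,0,0.03,0,0,0,0,0,0,0.06,0,0,0,0,0,0,0.1,0,0,0,0,0,0,0.14,0,0,0,0,0,0,0.16,0,0,0,0,0,0,0.16,0,0,0,0,0,0,0.16,0,0,0,0,0,0,0.16,0,0,0,0]

```text
time_s: 5.53
tool_pos: [0.5403, -0.3119, 0.1128]
eef_rot: [0.003, 0.987, -0.163, 0.003]
force: [-0.4, -0.9, -4.7]
finger_gap: 0.0133
```

```bash
python3 - <<'E'
from h import *
w=get('wrist','w3.png');s=ctrl.sense();print(s)
M=rot(s['eef_rot']);print(M.round(4))
E
```

```text
{'time_s': 5.5833, 'joint_pos': array([-0.65104711,  0.46278059, -0.04851376,  1.05312878, -0.00236198,
        1.24802313]), 'joint_velocities': array([ 0.00135801,  0.00159671, -0.00063221,  0.0049398 ,  0.00026113,
       -0.00095412]), 'joint_torque': array([ 7.04254544e-04, -5.73189533e+01,  2.99468297e+01, -1.37495468e-01,
       -6.89491295e-03,  6.32438878e-05]), 'tool_pos': array([ 0.54010491, -0.31177882,  0.11258939]), 'eef_rot': array([ 0.00253473,  0.98655343, -0.16340372,  0.00226368]), 'force': array([-0.38744568, -0.85471304, -3.35025229]), 'torque': array([-0.01396279,  0.008811  , -0.00447572]), 'finger_gap': 0.013668405261720916}
[[ 0.9466 -0.3224  0.0036]
 [-0.3224 -0.9466 -0.0057]
 [ 0.0053  0.0043 -1.    ]]
```

View pics/w3.png

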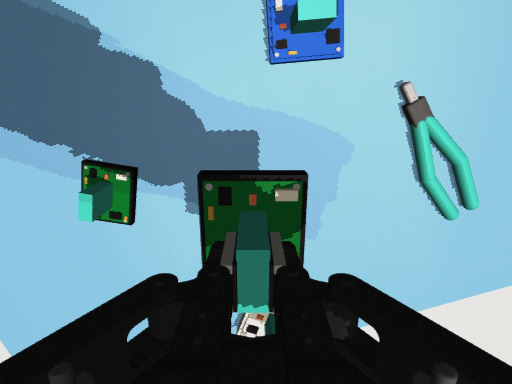

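Carrier held squarely, front edge at row ~172 (cols 198–307), level. Carry to above the apron.

apply_moves:
  deltas: [0,0.02,0.06,0,0,0,0,0.01,0.08,0.08,0,0,0,0,0.02,0.15,0.08,0,0,0.005,0,0.03,0.22,0.08,0,0,0.01,0,0.045,0.29,0.08,0,0,0.015,0,0.055,0.36,0.08,0,0,0.0178,0,0.068,0.43,0.08,0,0,0.0178,0,0.08,0.5,0.08,0,0,0.0178,0]

```text
time_s: 6.25
tool_pos: [0.5793, -0.0599, 0.1511]
eef_rot: [0.002, 0.991, -0.136, 0.001]
force: [0.1, -0.6, -2.9]
finger_gap: 0.0134
```

apply_moves:
  deltas: [0.008,0.05,0,0,0,0,0,0.018,0.1,0,0,0,0,0,0.022,0.14,0,0,0,0,0,0.022,0.148,0,0,0,0,0,0.022,0.148,0,0,0,0,0,0.022,0.148,-0.03,0,0,0,0,0.022,0.148,-0.05,0,0,0,0,0.022,0.148,-0.05,0,0,0,0]

```text
time_s: 6.92
tool_pos: [0.5881, 0.0132, 0.1229]
eef_rot: [0.003, 0.991, -0.137, -0.002]
force: [-1.1, -0.1, -3.9]
finger_gap: 0.0136
```

```bash
cat > chk.py <<'E'
from tr import *
import sys
t=np.radians(74.42);Rm=np.array([[np.cos(t),-np.sin(t)],[np.sin(t),np.cos(t)]]);o=np.array([.5913,.0145])
def st():
    s=ctrl.sense();M=rot(s['eef_rot']);p=(s['tool_pos'][:2]-o)@Rm*1e3;f=s['force'][:2]@Rm
    print('t',s['time_s'],'tcp world',s['tool_pos'].round(4),'track',p.round(1),'yaw err',round(74.42-90-np.degrees(np.arctan2(M[1,0],M[0,0])),2),'F track',f.round(1),s['force'][2].round(1),'gap',s['finger_gap'])
    return s
if __name__=='__main__':
    st()
    if len(sys.argv)>1: 
        for n in sys.argv[2:]:
            d=get(n,f'{sys.argv[1]}_{n}.png');pickle.dump(d,open(f'{sys.argv[1]}_{n}.pkl','wb'))
E
python3 chk.py a wrist top
```

```text
t 6.9167 tcp world [0.5881 0.0132 0.1229] track [-2.1  2.7] yaw err 0.11 F track [-0.4  1. ] -3.9 gap 0.013582826069394639
```

View pics/a_wrist.png

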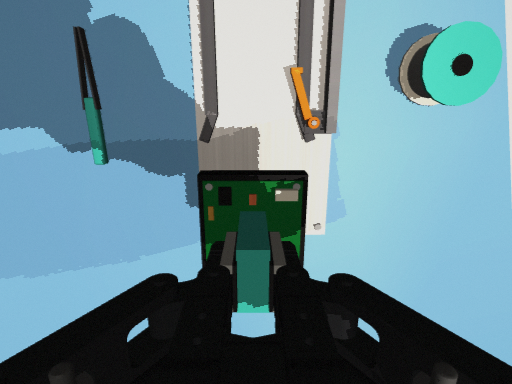

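Carrier front corners at (198,172) and (307,172); pawl end at ~(297,68), guides at (210,125) and (307,130). I'll compute the alignment.

```bash
python3 - <<'E'
from chk import *
w=pickle.load(open('a_wrist.pkl','rb'));s=st();zt=s['tool_pos'][2]-.0344+.014
g=cv2.cvtColor(w['image'],cv2.COLOR_RGB2GRAY).astype(int)
# front edge row by columns, side edges by rows (dark outline vs surroundings)
fe=[(u,160+np.argmin(np.diff(g[160:180,u]))+.5) for u in range(262,304)]
L=[(190+np.argmin(np.diff(g[v,190:204]))+.5,v) for v in range(178,225)]
Rr=[(300+np.argmax(np.diff(g[v,300:316]))+.5,v) for v in range(178,225)]
print(fe[::8],L[::10],Rr[::10])
for n,q in(('front',fe),('L',L),('R',Rr)):
    P=(plane(w,q,zt)[:,:2]-o)@Rm*1e3;vx,vy,x,y=cv2.fitLine(P.astype(np.float32),cv2.DIST_HUBER,0,.1,.01).ravel()
    print(n,np.median(P,0).round(1),'angle',np.degrees(np.arctan(vx/vy) if n=='front' else np.arctan(vy/vx)).round(2))
# rails inner edges at row ~40 (z top .012 / bottom .006)
for v in(20,40,60):print(v,g[v,196:225].tolist(),g[v,290:316].tolist())
m=cv2.inRange(cv2.cvtColor(w['image'],cv2.COLOR_RGB2HSV),(5,130,60),(20,255,255));v,u=np.nonzero(m[:150,280:330])
for z in(.012,.018):
    P=(plane(w,np.c_[u+280,v],z)[:,:2]-o)@Rm*1e3;print('pawl',P.min(0).round(1),P.max(0).round(1))
E
```

```text
t 7.0167 tcp world [0.5894 0.0132 0.1251] track [-1.8  1.5] yaw err 0.12 F track [0.2 0.3] -3.2 gap 0.013459914234182644
[(262, np.float64(169.5)), (270, np.float64(169.5)), (278, np.float64(169.5)), (286, np.float64(169.5)), (294, np.float64(169.5)), (302, np.float64(169.5))] [(np.float64(196.5), 178), (np.float64(197.5), 188), (np.float64(197.5), 198), (np.float64(198.5), 208), (np.float64(199.5), 218)] [(np.float64(307.5), 178), (np.float64(307.5), 188), (np.float64(306.5), 198), (np.float64(306.5), 208), (np.float64(305.5), 218)]
front [ 37.  -12.4] angle 0.04
L [19.8 32.5] angle 0.42
R [ 19.7 -25.8] angle -0.07
20 [224, 224, 221, 165, 102, 88, 90, 91, 92, 93, 94, 95, 95, 95, 95, 94, 92, 64, 114, 213, 225, 225, 225, 225, 223, 224, 223, 224, 225] [224, 226, 223, 223, 223, 174, 159, 163, 93, 41, 90, 95, 97, 94, 98, 98, 102, 100, 100, 102, 99, 95, 96, 186, 219, 225]
40 [225, 225, 226, 225, 164, 103, 90, 91, 91, 90, 92, 93, 94, 94, 94, 93, 90, 91, 66, 161, 217, 223, 224, 223, 224, 225, 226, 224, 225] [225, 224, 226, 224, 223, 174, 160, 145, 55, 89, 98, 96, 96, 97, 98, 98, 100, 98, 98, 99, 94, 96, 155, 218, 224, 224]
60 [225, 225, 224, 225, 169, 152, 104, 89, 89, 90, 89, 93, 91, 94, 92, 95, 92, 91, 88, 53, 162, 218, 224, 224, 226, 223, 225, 225, 225] [224, 225, 225, 224, 224, 173, 161, 77, 72, 93, 97, 95, 95, 99, 98, 98, 101, 97, 97, 96, 95, 155, 218, 226, 224, 224]
pawl [ 51.3 -49.9] [ 96.7 -26. ]
pawl [ 51.7 -48.6] [ 96.1 -25.3]
```

```bash
python3 - <<'E'
from chk import *
w=pickle.load(open('a_wrist.pkl','rb'))
for v,l,r in((20,212.5,299.2),(40,213.5,298.3),(60,214.6,297.8)):
    for z in(.012,):print(v,((plane(w,[[l,v],[r,v]],z)[:,:2]-o)@Rm*1e3).round(1).tolist())
d=pickle.load(open('a_top.pkl','rb'))
st()
E
```

```text
20 [[128.7, 32.6], [128.5, -30.8]]
40 [[115.4, 32.3], [115.3, -30.7]]
60 [[101.8, 32.1], [101.6, -30.9]]
t 7.0167 tcp world [0.5894 0.0132 0.1251] track [-1.8  1.5] yaw err 0.12 F track [0.2 0.3] -3.2 gap 0.013459914234182644
```

apply_moves:
  deltas: [0.002,-0.001,-0.02,0,0,0,0,0.003,-0.001,-0.05,0,0,0,0,0.003,-0.001,-0.08,0,0,0,0,0.003,-0.001,-0.11,0,0,0,0,0.003,-0.001,-0.13,0,0,0,0,0.003,-0.001,-0.15,0,0,0,0,0.003,-0.001,-0.15,0,0,0,0,0.003,-0.001,-0.15,0,0,0,0]

```text
time_s: 7.68
tool_pos: [0.5906, 0.0126, 0.0497]
eef_rot: [0.002, 0.991, -0.137, -0.001]
force: [0.2, -1.4, -3.3]
finger_gap: 0.0136
```

```bash
python3 chk.py
```

```text
t 7.6833 tcp world [0.5906 0.0126 0.0497] track [-2.   0.2] yaw err 0.12 F track [-1.3 -0.6] -3.3 gap 0.0136494101677735
```

apply_moves:
  deltas: [0,0,-0.004,0,0,0,0,0,0,-0.008,0,0,0,0,0,0,-0.012,0,0,0,0,0,0,-0.014,0,0,0,0,0,0,-0.016,0,0,0,0,0,0,-0.018,0,0,0,0,0,0,-0.018,0,0,0,0,0,0,-0.018,0,0,0,0]

```text
time_s: 8.35
tool_pos: [0.5906, 0.0126, 0.0407]
eef_rot: [0.002, 0.991, -0.137, -0.001]
force: [0.0, -0.3, -2.8]
finger_gap: 0.0132
```

```bash
python3 chk.py
```

```text
t 8.35 tcp world [0.5906 0.0126 0.0407] track [-2.   0.2] yaw err 0.12 F track [-0.3 -0.1] -2.8 gap 0.013215008850023049
```

apply_moves:
  deltas: [0,0,-0.001,0,0,0,0,0,0,-0.001,0,0,0,0,0,0,-0.002,0,0,0,0,0,0,-0.002,0,0,0,0,0,0,-0.003,0,0,0,0,0,0,-0.003,0,0,0,0,0,0,-0.003,0,0,0,0,0,0,-0.003,0,0,0,0]

```text
time_s: 9.02
tool_pos: [0.5906, 0.0126, 0.0404]
eef_rot: [0.003, 0.991, -0.137, -0.0]
force: [-4.0, 0.4, 7.4]
finger_gap: 0.0134
```

```bash
python3 chk.py
```

```text
t 9.0167 tcp world [0.5906 0.0126 0.0404] track [-2.   0.2] yaw err 0.12 F track [-0.7  4. ] 7.4 gap 0.013398476484861798
```

apply_moves:
  deltas: [0.002,0.008,0,0,0,0,0,0.005,0.018,0,0,0,0,0.008,0.029,0,0,0,0,0.011,0.039,0,0,0,0,0.0135,0.0485,0,0,0,0,0.016,0.058,0,0,0,0,0.016,0.058,0,0,0,0,0.016,0.058,0,0,0,0]

```text
invalid input
```

```bash
python3 chk.py b wrist
```

```text
t 9.0167 tcp world [0.5906 0.0126 0.0404] track [-2.   0.2] yaw err 0.12 F track [-0.7  4. ] 7.4 gap 0.013398476484861798
```

View pics/b_wrist.png

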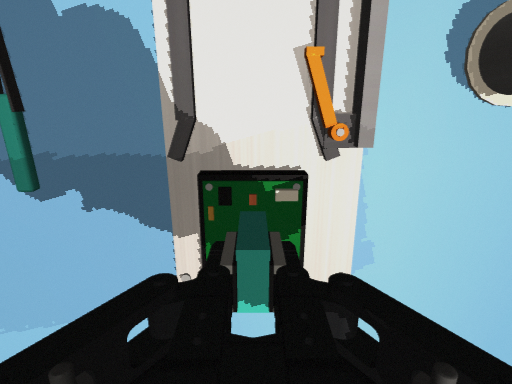

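The carrier sits flat on the apron, centred between the guides (guide tips at (178,155) and (333,155), carrier cols 198–307). The slide call was refused, so I'll send it again.

apply_moves:
  deltas: [0.002,0.008,0,0,0,0,0,0.005,0.018,0,0,0,0,0,0.008,0.029,0,0,0,0,0,0.011,0.039,0,0,0,0,0,0.0135,0.0485,0,0,0,0,0,0.016,0.058,0,0,0,0,0,0.016,0.058,0,0,0,0,0,0.016,0.058,0,0,0,0,0]

```text
time_s: 9.73
tool_pos: [0.5991, 0.0427, 0.0405]
eef_rot: [0.002, 0.991, -0.136, 0.0]
force: [1.0, 1.3, -0.4]
finger_gap: 0.0134
```

```bash
python3 chk.py
```

```text
t 9.7333 tcp world [0.5991 0.0427 0.0405] track [29.3  0.1] yaw err 0.04 F track [ 1.5 -0.6] -0.4 gap 0.01339814577963677
```

apply_moves:
  deltas: [0.0014,0.005,0,0,0,0,0,0.0028,0.01,0,0,0,0,0,0.0042,0.015,0,0,0,0,0,0.0056,0.02,0,0,0,0,0,0.007,0.025,0,0,0,0,0,0.0084,0.03,0,0,0,0,0,0.0098,0.035,0,0,0,0,0,0.0107,0.0385,0,0,0,0,0]

```text
time_s: 10.4
tool_pos: [0.6038, 0.0617, 0.0404]
eef_rot: [0.003, 0.991, -0.136, -0.001]
force: [-3.8, -5.4, 2.1]
finger_gap: 0.0132
```

```bash
python3 chk.py
```

```text
t 10.4 tcp world [0.6038 0.0617 0.0404] track [48.8  0.6] yaw err 0.06 F track [-6.3  2.2] 2.1 gap 0.013186758120710199
```

apply_moves:
  deltas: [0.0024,0.0065,0,0,0,0,0,0.0045,0.014,0,0,0,0,0,0.0065,0.021,0,0,0,0,0,0.0085,0.028,0,0,0,0,0,0.0105,0.035,0,0,0,0,0,0.0125,0.042,0,0,0,0,0,0.0145,0.049,0,0,0,0,0,0.0165,0.056,0,0,0,0,0]

```text
time_s: 11.07
tool_pos: [0.6111, 0.0894, 0.0405]
eef_rot: [0.003, 0.991, -0.136, -0.001]
force: [-3.3, -3.7, 2.5]
finger_gap: 0.0133
```

```bash
python3 chk.py
```

```text
t 11.0667 tcp world [0.6111 0.0894 0.0405] track [77.4  1. ] yaw err 0.09 F track [-4.4  2.2] 2.5 gap 0.013258761505542232
```

apply_moves:
  deltas: [0.0024,0.0065,0,0,0,0,0,0.0045,0.014,0,0,0,0,0,0.0065,0.021,0,0,0,0,0,0.0085,0.028,0,0,0,0,0,0.0105,0.035,0,0,0,0,0,0.0125,0.042,0,0,0,0,0,0.0145,0.049,0,0,0,0,0,0.0165,0.056,0,0,0,0,0]

```text
time_s: 11.73
tool_pos: [0.6188, 0.1169, 0.0406]
eef_rot: [0.004, 0.991, -0.137, -0.002]
force: [-3.3, -4.6, 1.8]
finger_gap: 0.0137
```

```bash
python3 chk.py
```

```text
t 11.7333 tcp world [0.6188 0.1169 0.0406] track [106.   1.] yaw err 0.12 F track [-5.3  1.9] 1.8 gap 0.01369246172457725
```

apply_moves:
  deltas: [0.0015,0.0045,0,0,0,0,0,0.0027,0.009,0,0,0,0,0,0.004,0.0135,0,0,0,0,0,0.0053,0.018,0,0,0,0,0,0.0067,0.0225,0,0,0,0,0,0.008,0.027,0,0,0,0,0,0.008,0.027,0,0,0,0,0,0.008,0.027,0,0,0,0,0]

```text
time_s: 12.4
tool_pos: [0.6225, 0.1305, 0.0406]
eef_rot: [0.004, 0.991, -0.137, -0.002]
force: [-1.6, -3.3, 1.9]
finger_gap: 0.0133
```

```bash
python3 chk.py
```

```text
t 12.4 tcp world [0.6225 0.1305 0.0406] track [120.1   1.1] yaw err 0.12 F track [-3.6  0.6] 1.9 gap 0.013294514354898769
```

Now smaller steps: 5 mm per call, watching the force.

apply_moves:
  deltas: [0.0004,0.0012,0,0,0,0,0,0.0008,0.0024,0,0,0,0,0,0.0012,0.0036,0,0,0,0,0,0.0016,0.005,0,0,0,0,0,0.002,0.0065,0,0,0,0,0,0.0024,0.008,0,0,0,0,0,0.0029,0.0097,0,0,0,0,0,0.0029,0.0097,0,0,0,0,0]

```text
time_s: 13.07
tool_pos: [0.6238, 0.135, 0.0407]
eef_rot: [0.004, 0.991, -0.137, -0.002]
force: [-2.1, -5.0, 1.9]
finger_gap: 0.0129
```

```bash
python3 chk.py
```

```text
t 13.0667 tcp world [0.6238 0.135  0.0407] track [124.8   1.1] yaw err 0.14 F track [-5.4  0.7] 1.9 gap 0.012928798088543601
```

apply_moves:
  deltas: [0.0003,0.001,0,0,0,0,0,0.0006,0.002,0,0,0,0,0,0.0009,0.003,0,0,0,0,0,0.0012,0.004,0,0,0,0,0,0.0015,0.005,0,0,0,0,0,0.0015,0.005,0,0,0,0,0,0.0015,0.005,0,0,0,0,0,0.0015,0.005,0,0,0,0,0]

```text
time_s: 13.73
tool_pos: [0.6244, 0.1373, 0.0407]
eef_rot: [0.004, 0.991, -0.137, -0.002]
force: [-2.7, -5.3, 2.2]
finger_gap: 0.0136
```

```bash
python3 chk.py c wrist top
```

```text
t 13.7333 tcp world [0.6244 0.1373 0.0407] track [127.2   1.1] yaw err 0.15 F track [-5.9  1.2] 2.2 gap 0.013567047636967717
```

View pics/c_wrist.png

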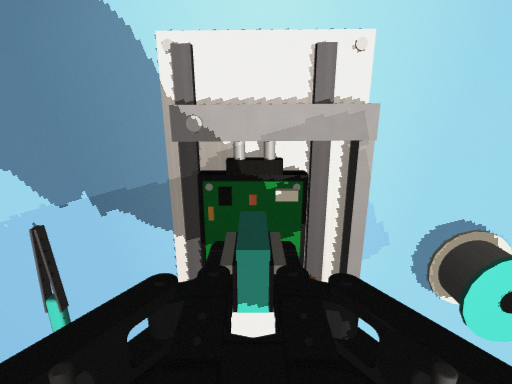

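The carrier's front edge (row ~172) is just touching the buffer block (227–282, 160–178), so the buffer is starting to compress. Continuing in 2 mm steps.

apply_moves:
  deltas: [0.0003,0.001,0,0,0,0,0,0.0006,0.002,0,0,0,0,0,0.0009,0.003,0,0,0,0,0,0.0012,0.004,0,0,0,0,0,0.0015,0.005,0,0,0,0,0,0.0015,0.005,0,0,0,0,0,0.0015,0.005,0,0,0,0,0,0.0015,0.005,0,0,0,0,0]

```text
time_s: 14.5
tool_pos: [0.6247, 0.1384, 0.0408]
eef_rot: [0.006, 0.991, -0.137, -0.003]
force: [-3.8, -7.3, 4.9]
finger_gap: 0.0132
```

```bash
python3 chk.py
```

```text
t 14.5 tcp world [0.6247 0.1384 0.0408] track [128.3   1.1] yaw err 0.2 F track [-8.1  1.7] 4.9 gap 0.013187291174627835
```

apply_moves:
  deltas: [0.0008,0.0028,0.0004,0,0,0,0,0.001,0.0036,0.0004,0,0,0,0,0.0013,0.0046,0.0004,0,0,0,0,0.0016,0.0056,0.0004,0,0,0,0,0.0018,0.0062,0.0004,0,0,0,0,0.0018,0.0062,0.0004,0,0,0,0,0.0018,0.0062,0.0004,0,0,0,0,0.0018,0.0062,0.0004,0,0,0,0]

```text
time_s: 15.17
tool_pos: [0.625, 0.1396, 0.0409]
eef_rot: [0.007, 0.99, -0.138, -0.003]
force: [-2.9, -9.4, 3.9]
finger_gap: 0.0133
```

```bash
python3 chk.py
```

```text
t 15.1667 tcp world [0.625  0.1396 0.0409] track [129.6   1.1] yaw err 0.26 F track [-9.9  0.2] 3.9 gap 0.013269352907456494
```

apply_moves:
  deltas: [0.001,0.0036,0.0003,0,0,0,0,0.0013,0.0046,0.0003,0,0,0,0,0.0016,0.0058,0.0003,0,0,0,0,0.0019,0.0068,0.0003,0,0,0,0,0.0022,0.0078,0.0003,0,0,0,0,0.0022,0.0078,0.0003,0,0,0,0,0.0022,0.0078,0.0003,0,0,0,0,0.0022,0.0078,0.0003,0,0,0,0]

```text
time_s: 15.83
tool_pos: [0.6255, 0.1411, 0.0411]
eef_rot: [0.01, 0.99, -0.138, -0.003]
force: [-3.5, -10.6, 4.6]
finger_gap: 0.0133
```

```bash
python3 chk.py d scene top wrist; python3 - <<'E'
import cv2,numpy as np
s=cv2.imread('pics/d_scene.png')[160:250,260:420];t=cv2.imread('pics/d_top.png')[105:215,65:225]
s=cv2.resize(s,(640,360),interpolation=2);t=cv2.resize(t,(345,237),interpolation=2);w=cv2.imread('pics/d_wrist.png')[130:310,170:370];w=cv2.resize(w,(263,237),interpolation=2)
c=np.zeros((600,640,3),'uint8');c[:360]=s;c[362:599,:345]=t;c[362:599,350:613]=w
cv2.imwrite('pics/d_mix.png',c)
E
```

```text
t 15.8333 tcp world [0.6255 0.1411 0.0411] track [131.1   1.1] yaw err 0.34 F track [-11.1   0.6] 4.6 gap 0.013277248076667204
```

View pics/d_mix.png

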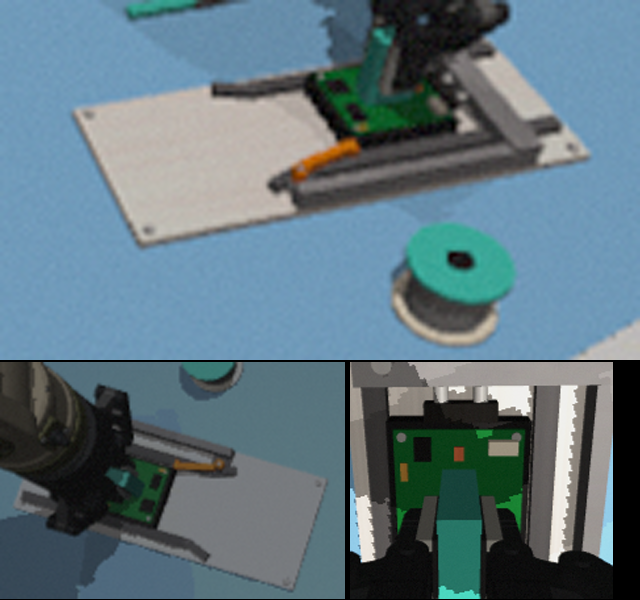

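```bash
cat > pawl.py <<'E'
from chk import *
def pw(n,d):
    m=cv2.inRange(cv2.cvtColor(d['image'],cv2.COLOR_RGB2HSV),(5,130,60),(20,255,255))
    n_,l,s,c=cv2.connectedComponentsWithStats(m);i=1+s[1:,4].argmax();v,u=np.nonzero(l==i)
    P=(plane(d,np.c_[u,v],.016)[:,:2]-o)@Rm*1e3;vx,vy,_,_=cv2.fitLine(P.astype(np.float32),2,0,.1,.01).ravel()
    print(n,s[i,4],P.min(0).round(1),P.max(0).round(1),'angle',np.degrees(np.arctan(vy/vx)).round(1))
E
python3 - <<'E'
from pawl import *
a,b=pickle.load(open('im1.pkl','rb'))
pw('top0',a);pw('topA',pickle.load(open('a_top.pkl','rb')));pw('topC',pickle.load(open('c_top.pkl','rb')));pw('topD',pickle.load(open('d_top.pkl','rb')));pw('sc0',b);pw('scD',pickle.load(open('d_scene.pkl','rb')))
E
```

```text
top0 70 [ 53.6 -47.5] [ 97.4 -25.7] angle 19.1
topA 50 [-407.5 -430.4] [-364.6 -344.3] angle -62.8
topC 71 [ 53.6 -47.5] [ 99.3 -27.7] angle 16.2
topD 68 [ 53.6 -47.5] [ 98.7 -27.7] angle 16.8
sc0 6474 [647.2 193.2] [1896.6 1457.8] angle 49.0
scD 5359 [702.6 198.4] [1909.3 1436.5] angle 48.0
```

Not clearly clicked yet (pawl at 16.8°, resting angle 19.1°). Pushing a bit further.

apply_moves:
  deltas: [0.0012,0.0042,0.0003,0,0,0,0,0.0015,0.0054,0.0003,0,0,0,0,0.0018,0.0064,0.0003,0,0,0,0,0.0021,0.0074,0.0003,0,0,0,0,0.0025,0.0088,0.0003,0,0,0,0,0.0025,0.0088,0.0003,0,0,0,0,0.0025,0.0088,0.0003,0,0,0,0,0.0025,0.0088,0.0003,0,0,0,0]

```text
time_s: 16.65
tool_pos: [0.626, 0.1428, 0.0412]
eef_rot: [0.012, 0.99, -0.139, -0.004]
force: [-4.3, -11.8, 5.0]
finger_gap: 0.0133
```

```bash
python3 chk.py e top; python3 -c "
from pawl import *
pw('topE',pickle.load(open('e_top.pkl','rb')))"
```

```text
t 16.65 tcp world [0.626  0.1428 0.0412] track [132.9   1.1] yaw err 0.41 F track [-12.5   0.9] 5.0 gap 0.013338084393948294
topE 74 [ 53.6 -47.5] [ 98.  -25.1] angle 19.2
```

The pawl is back at its resting angle (19.2°, tip y −25.1), so it has clicked. Next I'll relax the push and undo the small tool tilt before letting go.

```bash
python3 -c "
from chk import *
s=st();M=rot(s['eef_rot']);ya=np.radians(-15.58+.0)
z=M[:,2];z0=np.array([.0036,-.0057,-1]);v=np.cross(z,z0);print(z,v/np.pi)"
```

```text
t 16.7 tcp world [0.626  0.1428 0.0412] track [132.9   1.1] yaw err 0.41 F track [-12.3   0.9] 4.8 gap 0.013509519696214329
[-0.01093604 -0.02326438 -0.99966953] [ 5.59151434e-03 -4.62658683e-03  4.65009966e-05]
```

apply_moves:
  deltas: [0.002,0.007,0.0003,0,0,0,0,0.0015,0.005,0.0003,0.001,-0.001,0,0,0.001,0.0035,0.0003,0.002,-0.002,0,0,0.0005,0.002,0.0003,0.003,-0.0025,0,0,0,0,0.0003,0.004,-0.0035,0,0,0,0,0.0003,0.005,-0.004,0,0,-0.0003,-0.001,0.0003,0.0056,-0.0046,0,0,-0.0003,-0.001,0.0003,0.0056,-0.0046,0,0]

```text
time_s: 17.37
tool_pos: [0.6253, 0.1411, 0.0406]
eef_rot: [0.004, 0.99, -0.139, 0.002]
force: [-0.9, -7.3, -1.4]
finger_gap: 0.0132
```

```bash
python3 chk.py f top; python3 -c "
from pawl import *
pw('topF',pickle.load(open('f_top.pkl','rb')))
print(rot(ctrl.sense()['eef_rot'])[:,2])"
```

```text
t 17.3667 tcp world [0.6253 0.1411 0.0406] track [131.1   1.2] yaw err 0.44 F track [-7.3 -1.1] -1.4 gap 0.013170678541577835
topF 74 [ 53.6 -47.5] [ 98.  -25.1] angle 19.2
[ 0.00213163 -0.00772707 -0.99996787]
```

Pawl still engaged. Relax further with a 2 mm pull back, which also tests that it holds.

apply_moves:
  deltas: [-0.0002,-0.0006,0,0,0,0,0,-0.0004,-0.0014,0,0,0,0,0,-0.0006,-0.002,0,0,0,0,0,-0.0008,-0.003,0,0,0,0,0,-0.001,-0.0038,0,0,0,0,0,-0.001,-0.0038,0,0,0,0,0,-0.001,-0.0038,0,0,0,0,0,-0.001,-0.0038,0,0,0,0,0]

```text
time_s: 18.08
tool_pos: [0.6251, 0.1402, 0.0405]
eef_rot: [0.003, 0.99, -0.139, 0.002]
force: [0.7, 4.5, -3.6]
finger_gap: 0.0133
```

```bash
python3 chk.py g top; python3 -c "
from pawl import *
pw('topG',pickle.load(open('g_top.pkl','rb')))"
```

```text
t 18.0833 tcp world [0.6251 0.1402 0.0405] track [130.2   1.2] yaw err 0.39 F track [4.5 0.5] -3.6 gap 0.013284317454577393
topG 73 [ 53.6 -47.5] [ 98.  -25.1] angle 19.3
```

The pawl blocks against a 4.5 N pull. Releasing.

apply_moves:
  deltas: [0,0,-0.0004,0,0,0,0,0.0001,0.0003,-0.0004,0,0,0,0,0.0001,0.0003,-0.0004,0,0,0,0.25,0.0001,0.0003,-0.0004,0,0,0,0.5,0.0001,0.0003,-0.0004,0,0,0,0.6,0.0001,0.0003,-0.0004,0,0,0,0.6,0.0001,0.0003,-0.0004,0,0,0,0.6,0.0001,0.0003,-0.0004,0,0,0,0.6]

```text
time_s: 18.8
tool_pos: [0.6251, 0.1401, 0.0404]
eef_rot: [0.003, 0.99, -0.139, 0.002]
force: [-0.6, 0.1, -0.3]
finger_gap: 0.0512
```

```bash
python3 chk.py
```

```text
t 18.8 tcp world [0.6251 0.1401 0.0404] track [130.1   1.2] yaw err 0.4 F track [-0.   0.6] -0.3 gap 0.051200012487268166
```

Open and clear. Lift straight up, then back off for a view.

apply_moves:
  deltas: [0,0,0.01,0,0,0,0.6,0,0,0.03,0,0,0,0.6,0,0,0.08,0,0,0,0.6,0,0,0.14,0,0,0,0.6,0,0,0.2,0,0,0,0.6,0,0,0.26,0,0,0,0.6,0,0,0.3,0,0,0,0.6,0,0,0.3,0,0,0,0.6]

```text
time_s: 19.47
tool_pos: [0.6279, 0.1404, 0.1975]
eef_rot: [0.002, 0.99, -0.139, 0.007]
force: [1.2, -0.3, 0.2]
finger_gap: 0.0513
```

apply_moves:
  deltas: [-0.02,-0.07,0,0,0,0,0.6,-0.04,-0.14,0,0,0,0,0.6,-0.06,-0.21,0,0,0,0,0.6,-0.07,-0.26,0,0,0,0,0.6,-0.07,-0.26,0,0,0,0,0.6,-0.07,-0.26,0,0,0,0,0.6,-0.07,-0.26,0,0,0,0,0.6,-0.07,-0.26,0,0,0,0,0.6]

```text
time_s: 20.13
tool_pos: [0.5931, 0.0113, 0.1975]
eef_rot: [0.002, 0.99, -0.139, 0.007]
force: [1.0, -0.6, 0.3]
finger_gap: 0.0511
```

```bash
python3 chk.py z wrist scene; python3 - <<'E'
import cv2,numpy as np
s=cv2.imread('pics/z_scene.png')[160:250,260:420];w=cv2.imread('pics/z_wrist.png')[0:220,130:390]
s=cv2.resize(s,(500,281),interpolation=2);w=cv2.resize(w,(368,312),interpolation=2)
c=np.zeros((595,500,3),'uint8');c[:281]=s;c[283:595,:368]=w
cv2.imwrite('pics/z_mix.png',c)
E
```

```text
t 20.1333 tcp world [0.5931 0.0113 0.1975] track [-2.6 -2.6] yaw err 0.34 F track [-0.3 -1.1] 0.3 gap 0.051126019407302485
```

View pics/z_mix.png

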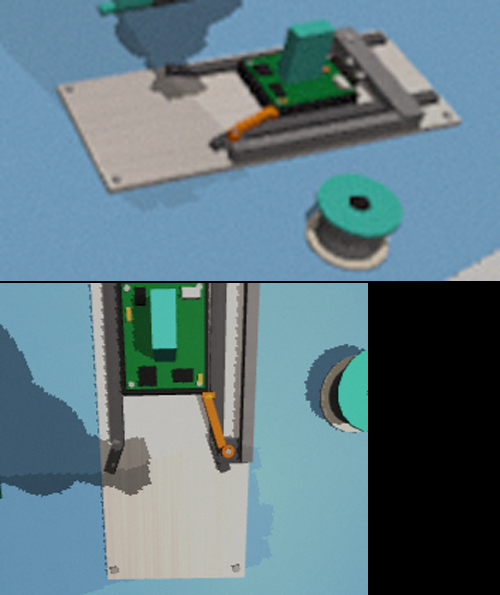

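The carrier lies flat between the rails. The pawl tip (crop (207,396)) sits directly behind its rear edge (row 394), and the robot is clear. Handing in.

```bash
python3 -c "
from cell import ctrl
print(ctrl.hand_in())"
```

```text
the job is handed in; nothing more can be done
None
```

The carrier is docked: it lies flat between the rails, held between the orange pawl and the buffer. I handed the job in at about 20 s of the 64 s allowed. I gripped the larger green carrier by its tab, set it flat on the apron in line with the rails, and slid it in. The highest push I read was 12.5 N at the end, below the 20 N ramming limit.

**Checks that agreed**
- The top view showed the pawl back at its resting angle after the click (19.2°, against 19.1° before).
- A pull-back test reached 4.5 N without dislodging the carrier or moving the pawl.
- After letting go, the last pictures show the pawl tip directly behind the carrier's rear edge, and the robot clear of everything.
- The spool stayed where it was. The cutters and tweezers were not re-measured at the end, but the arm never went low near them.

**Checks that failed or disagreed**
- One move call was refused because I miscounted the numbers in it; I corrected it and sent it again.
- My estimates of where the carrier sat along the grip differed by about 3 mm (0.7 against 4 mm), so I went by force and the pawl's angle for the final push.
- The tool tilted about 1.3° during that push. I corrected it before letting go.

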